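# Hold a padlock body against the stop of a spring jig

### The arm

A 6-joint arm with a two-finger parallel gripper is mounted at the origin on a cart in front of the work surface, level with it; the furniture and walls round the work are solid. World frame = base frame: x ahead of the robot, y to its left, z up, the work surface at z = 0. Lengths are in m, angles in rad, forces in N, time in s.
With the tool pointing down it reaches from about 0.275 to 0.85 m from the base axis. Payload 19 kg.
Tool frame: the origin (TCP) lies on the centre line of the jaws, within the pads' length; the fingertips stand 8 mm ahead of it and the grasp point (between the pads) lies 11 mm behind it; y points along the fingers, x is the direction in which the jaws open and shut, and the axes are right-handed (so a half turn about y gives the same grasp; the last joint's range is limited). The gripper opens to 85 mm and grips with 20 to 120 N. Pads are 22 mm wide; open, the fingers measure 114 mm over their backs; the gripper's body (76 mm by 85 mm) begins 54 mm behind the grasp point. The pads swing forward as they close: fully open they stand 13 mm farther back than shut.
Start: joints at [0.972, 0.15, 1.437, -0, 1.554, -0.134], TCP at [0.258, 0.514, 0.239] pointing down, gripper open.
Joint ranges: [-2.8, 2.8], [-0.68, 2.1], [0.12, 2.68], [-1.39, 4.53], [0.16, 2.79], [-2.81, 2.81]. Speed limits (rad/s): [1.89, 1.89, 2.22, 3.01, 3.01, 3.01].

### API

Orientations are given as [roll, pitch, yaw] about the fixed x, y, z axes, in that order (R = Rz(yaw) Ry(pitch) Rx(roll)).
In Python, from station import r, viewer gives the robot as it stands. The module is installed in compiled form; this text tells all that it offers.
- The arm moves only by the tool jog_arm, never from a script. Its argument "commands" is text: rows parted by semicolons, each of 7 numbers parted by spaces: the shift along the tool's x, y, z in mm, then the turn, a rotation vector about the tool's x, y, z in degrees, then the opening, from 0 (shut) to 1 (fully open). A call has 1 to 5 rows; each row is the pose to reach, as a shift and turn from the pose commanded when the call began, along the tool's axes at that moment; what a row does not reach only later rows make up. A row lasts 1/12 s, in which the tool goes at most 41.7 mm and 7.16 degrees, less where a joint would pass 70% of its speed; a pose out of reach is approached as far as the arm can. A call with a gripper value outside its range is refused whole. The fingers move at their own pace and stop on an object; "newtons" is the grip in N (left out, the last holds). Time passes only in rows, so rows that repeat a pose let the fingers close. It gives the time, the measured TCP pose, the force and the opening at its end, in the units of the state.
- r.get_state(): the state, without advancing time (a new reading comes with each control period).
- viewer.get_image(name): name is "side" or "top" or "wrist"; returns a dict with "pixels" (480x640x3 uint8, red, green, blue), "camera_matrix" (3x3 intrinsics, pixels), "k1" (the pictures are not rectified: a ray, as slopes to the right and down, at radius r is drawn at 1 + k1 r^2 times it, then the intrinsics apply), "R" (3x3) and "t" (3): a world point X has camera coordinates R X + t. Camera axes: x right, y down, z forward; pixel columns grow to the right and rows downward; lengths in m; the calibration is good to about 2 mm. A picture is of the moment at which its call begins. There is no depth.
- r.job_done(): hands the job in, once; it reports no verdict.
The state is a dict: "time_s": time; "joint_pos": joint angles; "dq": joint speeds; "joint_efforts": joint torques, N m; "position": TCP position; "eef_rot": TCP orientation; "wrist_force": force on the tool from outside, world axes, zero at the start; "ft_torque": the same for the moment, N m; "finger_gap": finger opening in m.
Only numpy, scipy, OpenCV 4.12 (cv2) and the standard library are available. Lean on these libraries where they do the work, as an engineer would, in place of code of your own. Each camera call takes 0.05 s, during which the arm holds its last target.

### The job

Pick up the brass padlock body (the block without a shackle) and stand it, its two shackle holes still facing up, on the floor of the blue jig's trough, lengthwise between the rails and clear of the brass plunger. Then slide it along the trough against the sprung plunger until it meets the red stop plate, without ramming it, and finish while still holding it pressed there: do not let go. Leave the small padlock, the loupe and the tape roll where they are.

Things in the scene. Friction and masses are not known exactly. Their poses are not given: they have to be found in the camera images.
- brass_body: Loose brass padlock body without shackle, a plain block 24 mm (its x) by 38 mm (its y) by 42 mm high (its z), about 0.3 kg; it starts upright. Origin at the centre of its underside; z points to the face with the two dark shackle holes. It goes in the trough with its y along the jig's x, either way round; grasp it across the 24 mm. Gripped and dragged it may dig into the floor and jam: push with it eased up about 1 mm.
- jig: Fixed spring jig, blue base 84 mm wide, 10 mm thick, x -60 to +90 mm. Its x: push direction, along the trough to the stop; z up; origin on the trough's centre line at bench height. Trough floor 10 mm above the origin. Steel rails 7 mm high, 8 thick, 30 apart inside, x -50 to +45 mm; open above and at -x. Behind the stop: barrel and black tail knob, to x = 122 mm, under 46 mm high. Yaw varies.
- jig_load (a point): Point on the trough floor, on its centre line at jig x = -10 mm: with the brass body's origin here, 22 mm lie between the body and the plunger's nose. Axes as the jig.
- jig_seat (a point): Point on the trough floor, on its centre line at jig x = +26 mm: the brass body's origin is here when it stands square against the stop.
- stop: Red fixed stop plate across the trough's +x end, 44 mm wide, 10 mm thick, its top 46 mm above the bench; origin at the foot of its front face (jig x = +45 mm). The plunger passes through its middle.
- plunger (a joint): Travel of the sprung plunger along the jig's x, in m: 0 is fully out, its nose 14 mm in front of the stop plate; 0.014 when the nose is flush with the stop plate, that is, the body against the stop. The spring pushes back with 2.7 N at 0, rising to 9 N at 0.014; it pushes the body out again if not held.
- plunger_tip (a point): Nose of the brass plunger, 12 mm thick, 32 mm above the bench (22 mm above the trough floor).
- vice_handle (a point): Fixed obstacle: top of the dark bench vice's upright screw handle, 175 mm above the bench, nearest part of the vice; the vice lies behind it (+x), 0.13 m wide in y and up to 190 mm high. Papers and a mirror hang above the vice: swing the arm across in front of it, not over it.
- small_padlock: Bystander: small brass padlock with shackle, 18 x 36 x 55 mm, standing. Origin at its underside.
- loupe: Bystander: black eye loupe, 36 mm across, 34 mm high. Origin at its underside.
- tape_roll: Bystander: roll of black tape lying flat, 58 mm across, 18 mm high, near the jig. Origin at its underside.
Not all that is in view belongs to the job. Leave any orange or turquoise look-alike of the brass_body alone.

How it is judged:
On the way:
1. the brass body stands on the trough floor between the rails, holes up, with the plunger still fully out (angle between brass_body's own z axis and vertical below 0.1 rad and angle between the y axis of brass_body and the x axis of jig, either way round below 0.13 rad and y of brass_body in the frame of jig between -0.0045 and 0.0045 m and z of brass_body in the frame of jig between 0.008 and 0.013 m and x of brass_body in the frame of jig between -0.05 and 0.015 m and value of joint plunger below 0.002 m), for 0.2 s.
At the end, for the whole second after the job is handed in: Held by the fingers (over 2 N), body on red stop plate with 1 to 35 N, plunger in over 12.5 of 14 mm; underside within 3 mm of the trough floor, holes up within 0.1 rad, length within 0.13 rad of the trough, centred within 4.5 mm, at rest (angle between brass_body's own z axis and vertical below 0.1 rad and angle between the y axis of brass_body and the x axis of jig, either way round below 0.13 rad and y of brass_body in the frame of jig between -0.0045 and 0.0045 m and z of brass_body in the frame of jig between 0.008 and 0.013 m and value of joint plunger above 0.0125 m and contact force between brass_body and stop between 1 and 35 N and contact force between the fingers and brass_body above 2 N and linear speed of brass_body below 0.01 m/s); the arm keeps its last pose, push and grip.
It fails at once if the brass body is rammed against the stop plate (over 45 N) (contact force between brass_body and stop above 45 N).
It fails at once if the small padlock is disturbed (moved over 25 mm) (distance of small_padlock from where it was at the start of the episode above 0.025 m).
It fails at once if the loupe is disturbed (moved over 25 mm) (distance of loupe from where it was at the start of the episode above 0.025 m).
It fails at once if the tape roll is disturbed (moved over 25 mm) (distance of tape_roll from where it was at the start of the episode above 0.025 m).
It also fails if it takes over 64 s, if anything falls off the work surface, if the arm or the gripper's body presses on something with over 40 N, if the wrist force passes 120 N, or if a joint passes its speed limit or range.

## Working session

There is one attempt and no reset: what is moved stays moved. The work goes in short steps, Python scripts to look and compute and a tool call to move; the robot and the scene stay as the last step left them, time stands still between calls to the robot, and variables do not carry over. Pictures are saved under pics/ and viewed, and the job is handed in when it is done.

Besides the shell and the picture viewer there is one more tool, called as name(argument=value, ...) on one line, values as JSON. jog_arm: Moves the arm, as the interface text tells. Its arguments: {"type":"object","properties":{"commands":{"type":"string"},"newtons":{"type":"number"}},"required":["commands"]}

```bash
mkdir -p pics
cat > h.py <<'E'
import numpy as np, cv2, pickle
from station import r, viewer
def snap(n,f):
    d=viewer.get_image(n); cv2.imwrite('pics/'+f+'.png',d['pixels'][:,:,::-1]); pickle.dump(d,open('pics/'+f+'.pkl','wb')); return d
def load(f): return pickle.load(open('pics/'+f+'.pkl','rb'))
def ray(d,uv):
    K=np.array(d['camera_matrix']);k=d['k1']
    p=cv2.undistortPoints(np.array([[uv]],float),K,np.array([k,0,0,0,0.]),None,None,criteria=(3,50,1e-10) ) if False else cv2.undistortPointsIter(np.array([[uv]],float),K,np.array([k,0,0,0.]),np.eye(3),np.eye(3),(3,50,1e-10))
    p=p.ravel(); R=np.array(d['R']);t=np.array(d['t']).ravel()
    return -R.T@t, R.T@np.array([p[0],p[1],1])
def onplane(d,uv,z):
    c,v=ray(d,uv); return c+v*(z-c[2])/v[2]
def proj(d,X):
    R=np.array(d['R']);K=np.array(d['camera_matrix'])
    p,_=cv2.projectPoints(np.array(X,float).reshape(-1,1,3),cv2.Rodrigues(R)[0],np.array(d['t'],float).reshape(3,1),K,np.array([d['k1'],0,0,0.])); return p.reshape(-1,2)
E
python3 - <<'E'
from h import *
np.set_printoptions(precision=4,suppress=True)
for n in ['side','top','wrist']:
    d=snap(n,n+'0'); c=-np.array(d['R']).T@np.array(d['t']).ravel(); print(n,c,d['k1'],np.array(d['camera_matrix'])[0])
print(r.get_state())
E
```

```text
side [ 0.3028 -0.6147  0.699 ] -0.07414609651300162 [475.5822   0.     310.1492]
top [ 0.2522 -0.0044  1.1301] -0.14629741575490768 [524.397    0.     321.1495]
wrist [0.183  0.5521 0.3735] -0.0719203652515426 [427.526   0.    310.624]
{'time_s': 0.15, 'joint_pos': array([ 0.972 ,  0.1509,  1.4378, -0.    ,  1.5538, -0.134 ]), 'dq': array([-0.    , -0.0021, -0.0022,  0.0002,  0.0001, -0.0024]), 'joint_efforts': array([  0.0021, -71.3385, -57.104 ,  -0.0001,   0.007 ,   0.    ]), 'position': array([0.2577, 0.5138, 0.2388]), 'eef_rot': array([-1.5707,  0.0009,  1.106 ]), 'wrist_force': array([-0.9573, -0.6698, -0.3225]), 'ft_torque': array([-0.0134,  0.0405,  0.0122]), 'finger_gap': 0.08542629909515699}
```

View pics/side0.png

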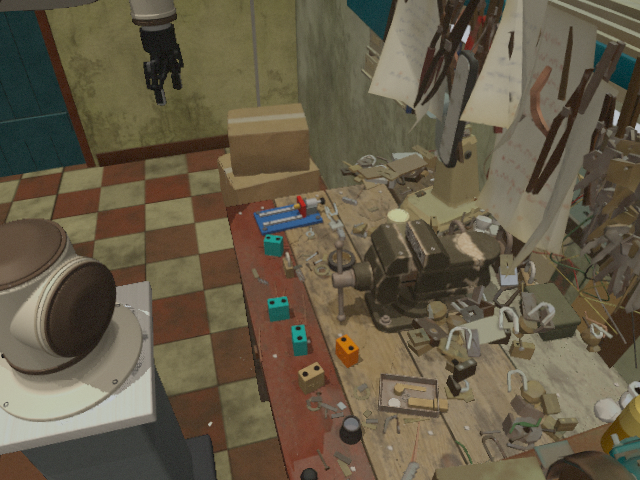

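View pics/top0.png

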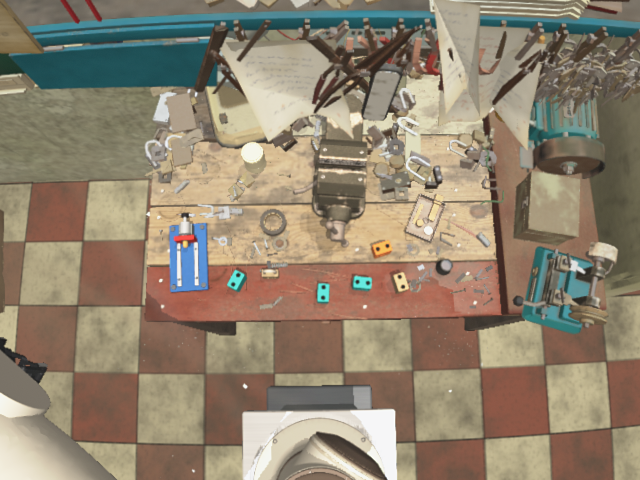

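View pics/wrist0.png

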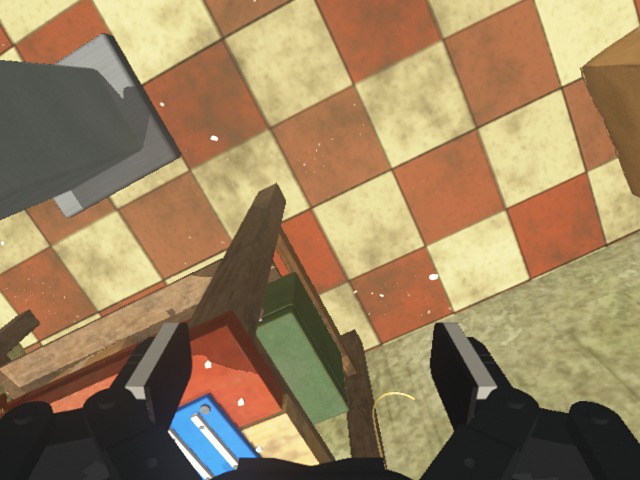

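The top view shows the brass body at about (401,281), the jig at (187,257) with its stop at (185,240), the loupe at (444,267), the tape at (272,222) and the small padlock at (270,272). I'll enlarge these areas next.

Run:
```python
from h import *
d=load('top0');im=d['pixels'][:,:,::-1]
a=cv2.resize(im[205:300,160:220],None,fx=6,fy=6,interpolation=cv2.INTER_CUBIC)
b=cv2.resize(im[250:310,380:430],None,fx=9,fy=9,interpolation=cv2.INTER_CUBIC)[:570]
b=np.vstack([b,np.zeros((570-b.shape[0],b.shape[1],3),np.uint8)])
cv2.imwrite('pics/c1.png',np.hstack([a,b])[:,:800])
s=load('side0')['pixels'][:,:,::-1]
a=cv2.resize(s[350:400,285:340],None,fx=7,fy=7,interpolation=cv2.INTER_CUBIC)
b=cv2.resize(s[190:240,245:330],None,fx=5,fy=5,interpolation=cv2.INTER_CUBIC)
b=np.vstack([b,np.zeros((a.shape[0]-b.shape[0],b.shape[1],3),np.uint8)])
cv2.imwrite('pics/c2.png',np.hstack([a,b])[:,:800])
```

```text
(no output)
```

View pics/c1.png

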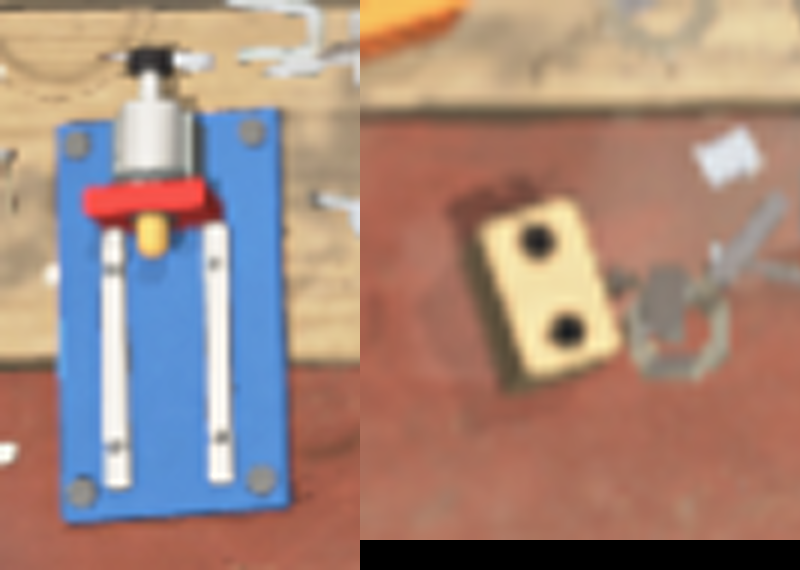

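View pics/c2.png

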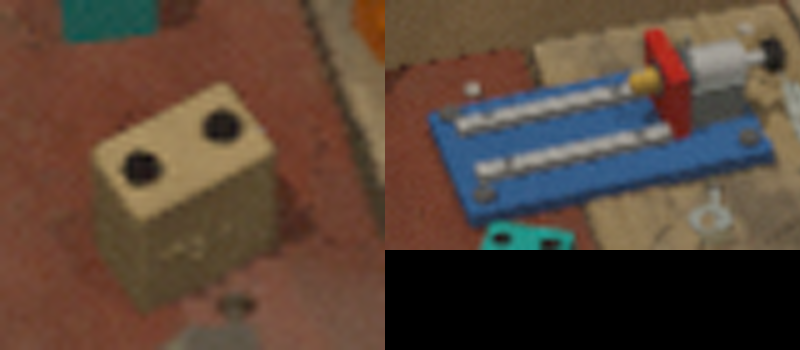

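Run:
```python
from h import *
np.set_printoptions(precision=4,suppress=True)
d=load('top0')
P=lambda x,y,s,ox,oy:((x+.5)/s-.5+ox,(y+.5)/s-.5+oy)
print('holes');H=[onplane(d,P(x-360,y,9,380,250),.042) for x,y in [(538,241),(568,331)]]
print(H,(H[0]+H[1])/2,np.arctan2(*(H[0]-H[1])[[1,0]]))
C=[onplane(d,P(x-360,y,9,380,250),.042) for x,y in [(484,235),(572,200),(622,350),(533,378)]]
print('topcorners',np.array(C),np.mean(C,0))
s=load('side0')
C=[onplane(s,P(x,y,7,285,350),.042) for x,y in [(97,153),(226,86),(272,150),(143,218)]]
print('side topcorners',np.array(C),np.mean(C,0))
C=np.array([onplane(d,P(x,y,6,160,205),.010) for x,y in [(58,125),(279,110),(290,505),(65,522)]])
print('jig',C,C.mean(0)); 
for a,b in [(3,0),(2,1)]: v=C[b]-C[a]; print(np.linalg.norm(v),np.arctan2(v[1],v[0]))
for a,b in [(1,0),(2,3)]: v=C[b]-C[a]; print(np.linalg.norm(v),np.arctan2(v[1],v[0])-np.pi/2)
R=np.array([onplane(d,P(x,y,6,160,205),.017) for x,y in [(117,488),(114,229),(221,482),(216,222)]])
print('rails',R); 
for i in (0,2): v=R[i+1]-R[i]; print(np.linalg.norm(v),np.arctan2(v[1],v[0]))
C=np.array([onplane(s,P(x-385,y,5,245,190),.010) for x,y in [(432,113),(472,213),(773,155)]]);print('jig side',C)
for n,uv in [('pad',(270,268)),('loupe',(444,266)),('tape',(272,222)),('orange',(381,248)),('teal',(362,282)),('vice',(337,228)),('ring',(237,279)),]: print(n,onplane(d,uv,.03))
```

```text
holes
[array([ 0.4243, -0.1777,  0.042 ]), array([ 0.403 , -0.1837,  0.042 ])] [ 0.4137 -0.1807  0.042 ] 0.2755128524101992
topcorners [[ 0.426  -0.165   0.042 ]
 [ 0.4339 -0.1862  0.042 ]
 [ 0.3983 -0.1962  0.042 ]
 [ 0.3921 -0.175   0.042 ]] [ 0.4126 -0.1806  0.042 ]
side topcorners [[ 0.3941 -0.1752  0.042 ]
 [ 0.4281 -0.1653  0.042 ]
 [ 0.4335 -0.1855  0.042 ]
 [ 0.3999 -0.1951  0.042 ]] [ 0.4139 -0.1803  0.042 ]
jig [[0.5511 0.3239 0.01  ]
 [0.5555 0.2406 0.01  ]
 [0.4083 0.2317 0.01  ]
 [0.4027 0.3141 0.01  ]] [0.4794 0.2776 0.01  ]
0.14878140190727948 0.06628899940373777
0.1475534848684599 0.06047296369847247
0.08343951133027637 0.052734085360448546
0.08257373440693587 0.06749315807563816
rails [[0.4139 0.2935 0.017 ]
 [0.5095 0.2988 0.017 ]
 [0.4158 0.2555 0.017 ]
 [0.5116 0.2609 0.017 ]]
0.09573389491447071 0.05539883538200521
0.09596629219565413 0.05580270161518919
jig side [[0.406  0.3146 0.01  ]
 [0.4102 0.2336 0.01  ]
 [0.5552 0.2367 0.01  ]]
pad [0.4486 0.0954 0.03  ]
loupe [ 0.4468 -0.2776  0.03  ]
tape [0.5499 0.0917 0.03  ]
orange [ 0.4886 -0.1429  0.03  ]
teal [ 0.4155 -0.0995  0.03  ]
vice [ 0.5343 -0.0492  0.03  ]
ring [0.4257 0.1656 0.03  ]
```

```bash
cat > go.py <<'E'
import sys
from h import *
from scipy.spatial.transform import Rotation as Ro
def to(x,y,z,yaw):
    s=r.get_state(); p=np.array(s['position']); R=Ro.from_euler('xyz',s['eef_rot'])
    sh=R.inv().apply(np.array([x,y,z])-p)*1000
    T=Ro.from_euler('xyz',[-np.pi/2,0,yaw]); rv=np.degrees((R.inv()*T).as_rotvec())
    print('t',round(s['time_s'],2),'pos',p.round(4),'rot',np.round(s['eef_rot'],4),'F',np.round(s['wrist_force'],1),'gap',round(s['finger_gap'],4))
    print('shift',sh.round(1),'turn',rv.round(2))
if __name__=='__main__': to(*map(float,sys.argv[1:5]))
E
python3 go.py 0.4135 -0.1806 0.2 1.846; python3 -c "
from h import *
print(onplane(load('top0'),(337,228),.175))"
```

```text
t 0.15 pos [0.2577 0.5138 0.2388] rot [-1.5707e+00  9.0000e-04  1.1060e+00] F [-1.  -0.7 -0.3] gap 0.0854
shift [-550.9   39.3 -450.6] turn [-3.00e-02 -4.24e+01 -5.00e-02]
[ 0.49715373 -0.04331206  0.175     ]
```

jog_arm(commands="-20 0 -16 0 -2 0 0.6; -45 0 -37 0 -6 0 0.6; -75 0 -61 0 -10 0 0.6; -105 0 -86 0 -14 0 0.6; -135 0 -110 0 -18 0 0.6", newtons=60)

```text
time_s: 0.57
position: [0.2953, 0.3423, 0.2389]
eef_rot: [-1.571, 0.001, 1.424]
wrist_force: [2.4, -0.4, 0.2]
finger_gap: 0.0512
```

```bash
python3 go.py 0.4135 -0.1806 0.22 1.846
```

```text
t 0.57 pos [0.2953 0.3423 0.2389] rot [-1.5705e+00  5.0000e-04  1.4243e+00] F [ 2.4 -0.4  0.2] gap 0.0512
shift [-500.1   19.1 -193.2] turn [-2.000e-02 -2.416e+01 -3.000e-02]
```

jog_arm(commands="-35 0 -14 0 -5 0 0.6; -70 0 -27 0 -9 0 0.6; -105 0 -41 0 -13 0 0.6; -140 0 -54 0 -17 0 0.6; -175 0 -68 0 -21 0 0.6")

```text
time_s: 0.98
position: [0.3362, 0.1592, 0.2393]
eef_rot: [-1.571, 0.0, 1.791]
wrist_force: [0.6, 0.6, 0.2]
finger_gap: 0.0513
```

```bash
python3 go.py 0.4135 -0.1806 0.22 1.846
```

```text
t 0.98 pos [0.3362 0.1592 0.2393] rot [-1.5712e+00  1.0000e-04  1.7907e+00] F [0.6 0.6 0.2] gap 0.0513
shift [-348.4   19.3   -1.4] turn [ 0.02 -3.17 -0.  ]
```

jog_arm(commands="-35 0 0 0 -1 0 0.6; -70 0 0 0 -2 0 0.6; -105 0 0 0 -3 0 0.6; -140 0 0 0 -3 0 0.6; -175 0 0 0 -3 0 0.6")

```text
time_s: 1.4
position: [0.3738, -0.0119, 0.2394]
eef_rot: [-1.571, 0.0, 1.839]
wrist_force: [0.8, 1.2, 0.2]
finger_gap: 0.051
```

```bash
python3 go.py 0.4135 -0.1806 0.2 1.846
```

```text
t 1.4 pos [ 0.3738 -0.0119  0.2394] rot [-1.5712e+00  2.0000e-04  1.8390e+00] F [0.8 1.2 0.2] gap 0.051
shift [-173.1   39.5    6.4] turn [ 0.02 -0.4  -0.01]
```

jog_arm(commands="-40 5 2 0 0 0 0.6; -80 15 3 0 0 0 0.6; -120 25 5 0 0 0 0.6; -155 35 6 0 0 0 0.6; -168 40 6 0 0 0 0.6")

```text
time_s: 1.82
position: [0.4126, -0.1774, 0.1977]
eef_rot: [-1.569, -0.001, 1.836]
wrist_force: [0.2, 0.7, 0.0]
finger_gap: 0.0514
```

jog_arm(commands="0 0 0 0 0 0 0.6; 0 0 0 0 0 0 0.6; 0 0 0 0 0 0 0.6")

```text
time_s: 2.07
position: [0.4127, -0.173, 0.1996]
eef_rot: [-1.571, -0.0, 1.839]
wrist_force: [0.4, 0.5, 0.2]
finger_gap: 0.0513
```

```bash
python3 go.py 0.4135 -0.1806 0.02 1.846; python3 -c "
from h import *
snap('wrist','w1');print(r.get_state()['wrist_force'])"
```

```text
t 2.07 pos [ 0.4127 -0.173   0.1996] rot [-1.5709e+00 -1.0000e-04  1.8394e+00] F [0.4 0.5 0.2] gap 0.0513
shift [ -7.6 179.6   1.2] turn [ 0.   -0.38  0.01]
[ 0.30348478 -0.00067931  0.48149486]
```

View pics/w1.png

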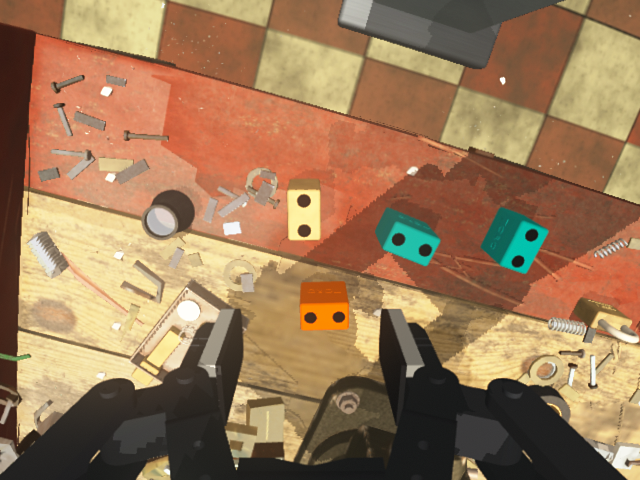

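The wrist view shows the brass body at about (304,211), with its holes at (304,201) and (304,231). The teal block to the right starts near column 378.

Run:
```python
from h import *
d=load('w1')
im=d['pixels'].astype(int)
m=((im.min(2)<60)&(im.max(2)<90)).astype(np.uint8); m2=np.zeros_like(m); m2[185:245,285:322]=m[185:245,285:322]
n,l,st,c=cv2.connectedComponentsWithStats(m2); print(st[1:,4],c[1:])
H=[onplane(d,u,.042) for u in c[1:] ]; print(np.array(H))
k=[c[i] for i in range(1,n) if st[i,4]>60]; H=[onplane(d,u,.042) for u in k]
print(np.mean(H,0),np.arctan2(*(H[1]-H[0])[[1,0]]))
C=np.array([onplane(d,u,.042) for u in [(287.5,190.5),(319.5,190.5),(321,240),(287,240)]]);print(C,C.mean(0))
```

```text
[100  95] [[303.55       200.43      ]
 [303.87368421 230.38947368]]
[[ 0.4033887  -0.18049537  0.042     ]
 [ 0.42467707 -0.17452409  0.042     ]]
[ 0.41403289 -0.17750973  0.042     ] 0.27346764447541244
[[ 0.39948343 -0.19313486  0.042     ]
 [ 0.39357326 -0.1716269   0.042     ]
 [ 0.42844879 -0.16066392  0.042     ]
 [ 0.43498371 -0.1844075   0.042     ]] [ 0.4141223 -0.1774583  0.042    ]
```

jog_arm(commands="-2 25 0 0 0 0 0.6; -4 60 0 0 0 0 0.6; -6 95 0 0 0 0 0.6; -6 120 0 0 0 0 0.6; -6 135 0 0 0 0 0.6")

```text
time_s: 2.53
position: [0.4135, -0.1779, 0.0622]
eef_rot: [-1.57, -0.001, 1.841]
wrist_force: [-0.5, -0.2, -0.3]
finger_gap: 0.0506
```

```bash
python3 go.py 0.414 -0.179 0.02 1.845; python3 -c "
from h import *
snap('wrist','w2')"
```

```text
t 2.53 pos [ 0.4135 -0.1779  0.0622] rot [-1.5695e+00 -1.4000e-03  1.8406e+00] F [-0.5 -0.2 -0.3] gap 0.0506
shift [-1.3 42.2 -0.2] turn [-0.07 -0.25  0.08]
```

View pics/w2.png

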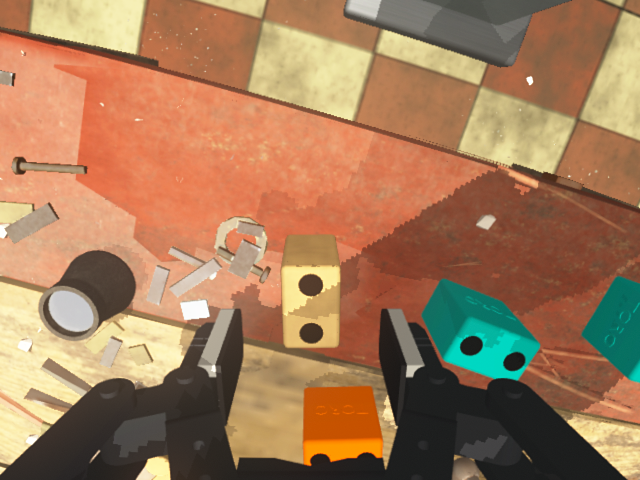

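The body (311,307) sits centred between the jaws, which are centred at about column 311. Descending now.

jog_arm(commands="-1 15 0 0 0 0 0.6; -1 30 0 0 0 0 0.6; -1 40 0 0 0 0 0.6; -1 42 0 0 0 0 0.6; -1 42 0 0 0 0 0.6")

```text
time_s: 3.0
position: [0.4147, -0.1801, 0.0226]
eef_rot: [-1.571, -0.0, 1.84]
wrist_force: [0.5, 0.7, 0.4]
finger_gap: 0.0509
```

jog_arm(commands="0 0 0 0 0 0 0.6; 0 0 0 0 0 0 0.25; 0 0 0 0 0 0 0.1; 0 0 0 0 0 0 0.1; 0 0 0 0 0 0 0.1")

```text
time_s: 3.42
position: [0.4149, -0.1806, 0.0232]
eef_rot: [-1.571, 0.001, 1.839]
wrist_force: [-3.2, 2.7, 10.0]
finger_gap: 0.0232
```

jog_arm(commands="0 0 0 0 0 0 0.1; 0 0 0 0 0 0 0.1; 0 0 0 0 0 0 0.1; 0 0 0 0 0 0 0.1")

```text
time_s: 3.75
position: [0.4149, -0.1806, 0.0232]
eef_rot: [-1.571, 0.001, 1.839]
wrist_force: [-3.2, 3.8, 10.6]
finger_gap: 0.023
```

```bash
python3 go.py 0.414 -0.179 0.02 1.845; python3 -c "
from h import *
snap('wrist','w3')"
```

```text
t 3.75 pos [ 0.4149 -0.1806  0.0232] rot [-1.5715e+00  6.0000e-04  1.8390e+00] F [-3.2  3.8 10.6] gap 0.023
shift [1.8 3.2 0.4] turn [ 0.04 -0.34 -0.03]
```

View pics/w3.png

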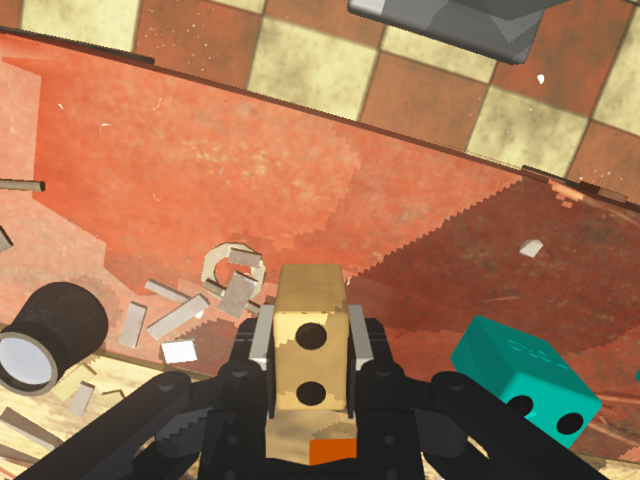

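Gripped: the gap is 23 mm and the holes are centred between the pads. Lifting next.

jog_arm(commands="0 -5 0 0 0 0 0.1; 0 -25 0 0 0 0 0.1; 0 -55 0 0 0 0 0.1; 0 -90 0 0 0 0 0.1; 0 -120 0 0 0 0 0.1", newtons=90)

```text
time_s: 4.22
position: [0.4143, -0.1804, 0.1444]
eef_rot: [-1.571, 0.0, 1.839]
wrist_force: [0.8, -0.9, -3.3]
finger_gap: 0.0225
```

```bash
python3 go.py 0.39 -0.05 0.16 1.8;python3 go.py 0.455 0.2766 0.13 1.628; python3 -c "
from h import *
snap('wrist','w4')"
```

```text
t 4.22 pos [ 0.4143 -0.1804  0.1444] rot [-1.5707e+00  2.0000e-04  1.8390e+00] F [ 0.8 -0.9 -3.3] gap 0.0225
shift [132.1 -15.6 -11.1] turn [-0.    2.23 -0.01]
t 4.22 pos [ 0.4143 -0.1804  0.1444] rot [-1.5707e+00  2.0000e-04  1.8390e+00] F [ 0.8 -0.9 -3.3] gap 0.0225
shift [ 429.8   14.3 -160.3] turn [-0.000e+00  1.209e+01 -1.000e-02]
```

View pics/w4.png

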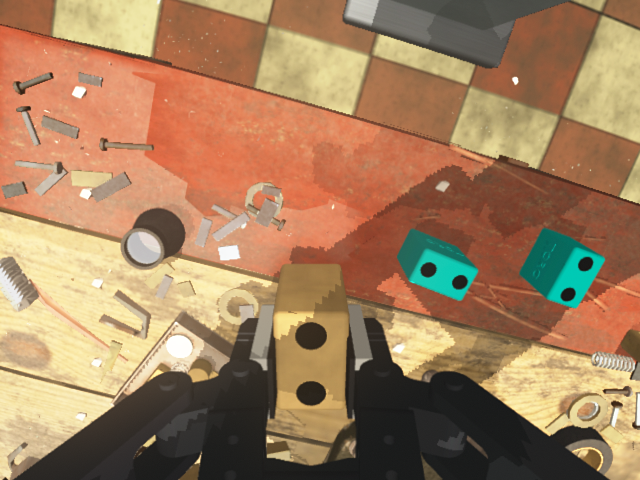

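The body is held square, with its holes at (311,335) and (311,393). Now the transit.

jog_arm(commands="25 -8 -2 0 1 0 0.1; 60 -15 -5 0 2 0 0.1; 97 -15 -8 0 3 0 0.1; 133 -15 -12 0 4 0 0.1; 170 -15 -24 0 5 0 0.1")

```text
time_s: 4.68
position: [0.3913, -0.0091, 0.1574]
eef_rot: [-1.571, 0.0, 1.75]
wrist_force: [1.5, -0.4, -4.1]
finger_gap: 0.0225
```

```bash
python3 go.py 0.44 0.2766 0.14 1.628
```

```text
t 4.68 pos [ 0.3913 -0.0091  0.1574] rot [-1.5709e+00  4.0000e-04  1.7496e+00] F [ 1.5 -0.4 -4.1] gap 0.0225
shift [272.5  17.3 -98.8] turn [ 0.01  6.97 -0.02]
```

jog_arm(commands="37 0 -10 0 1 0 0.1; 74 0 -23 0 2 0 0.1; 111 0 -37 0 3 0 0.1; 148 0 -51 0 5 0 0.1; 185 0 -65 0 6 0 0.1")

```text
time_s: 5.1
position: [0.4229, 0.1856, 0.1574]
eef_rot: [-1.571, 0.0, 1.645]
wrist_force: [2.2, -1.4, -4.6]
finger_gap: 0.0223
```

```bash
python3 go.py 0.44 0.2766 0.14 1.628
```

```text
t 5.1 pos [0.4229 0.1856 0.1574] rot [-1.5711e+00  1.0000e-04  1.6453e+00] F [ 2.2 -1.4 -4.6] gap 0.0223
shift [ 89.5  17.4 -23.8] turn [ 0.02  0.99 -0.01]
```

jog_arm(commands="35 0 -8 0 0.5 0 0.1; 65 5 -16 0 1 0 0.1; 80 10 -22 0 1 0 0.1; 86 16 -24 0 1 0 0.1; 86 16 -24 0 1 0 0.1")

```text
time_s: 5.52
position: [0.4401, 0.2716, 0.1397]
eef_rot: [-1.568, 0.001, 1.631]
wrist_force: [-0.4, -0.5, -4.9]
finger_gap: 0.0219
```

jog_arm(commands="0 0 0 0 0 0 0.1; 0 0 0 0 0 0 0.1; 0 0 0 0 0 0 0.1")

```text
time_s: 5.77
position: [0.4408, 0.27, 0.1418]
eef_rot: [-1.571, 0.0, 1.628]
wrist_force: [-0.2, -1.7, -3.5]
finger_gap: 0.0227
```

```bash
python3 go.py 0.44 0.2766 0.14 1.628; python3 -c "
from h import *
snap('wrist','w5');snap('side','s5');snap('top','t5')"
```

```text
t 5.77 pos [0.4408 0.27   0.1418] rot [-1.5713e+00  1.0000e-04  1.6284e+00] F [-0.2 -1.7 -3.5] gap 0.0227
shift [6.6 1.8 0.5] turn [ 0.03  0.02 -0.  ]
```

View pics/w5.png

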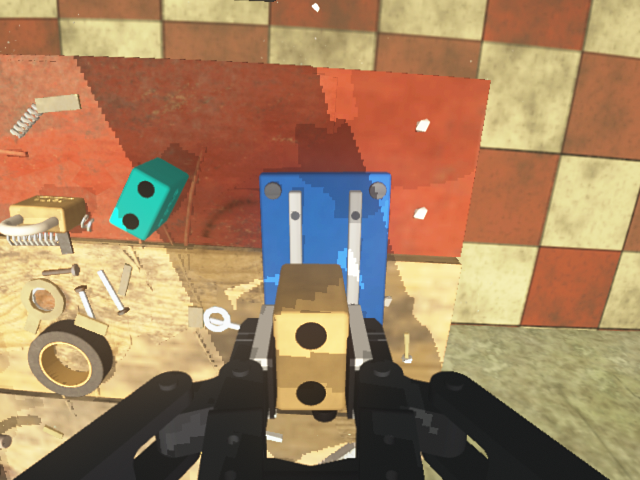

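View pics/s5.png

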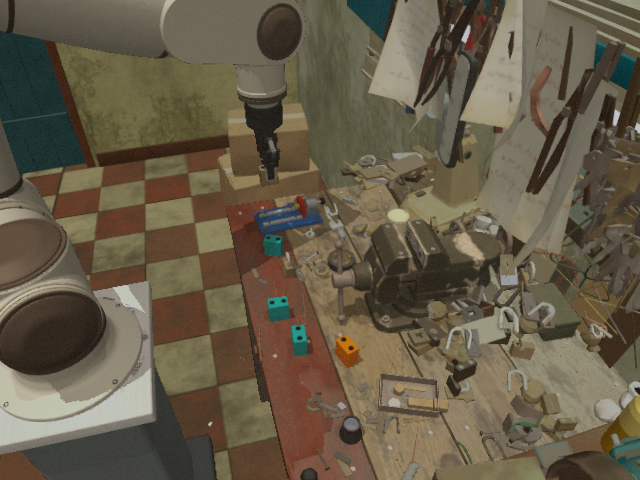

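The wrist view shows the rails at columns 289–302 and 348–361, and the body's holes at (311,335) and (311,393). I'll measure the offset across the trough from this view.

Run:
```python
from h import *
d=load('w5');im=d['pixels'].astype(int)
R=[];ctr=[]
for row in range(200,262,6):
    # rails: bright low-saturation between blue
    x=im[row,265:390]; wm=((x[:,0]>120)|(x.max(1)-x.min(1)<40)).astype(int)
    L=np.flatnonzero(wm[15:50])+280; Rr=np.flatnonzero(wm[75:105])+340
    print(row,(L.min(),L.max()) if len(L) else 0,(Rr.min(),Rr.max()) if len(Rr) else 0)
b=cv2.resize(d['pixels'][165:290,250:400,::-1],None,fx=5,fy=4.6,interpolation=cv2.INTER_CUBIC);cv2.imwrite('pics/c5.png',b)
m=(im.max(2)<60).astype(np.uint8); m2=np.zeros_like(m); m2[315:408,285:335]=m[315:408,285:335]
n,l,st,c=cv2.connectedComponentsWithStats(m2); print(st[1:,4],c[1:])
s=r.get_state()
zt=s['position'][2]-.0232+.042
for i in range(1,n):
    if st[i,4]>60: print(onplane(d,c[i],zt))
```

```text
200 (np.int64(289), np.int64(301)) (np.int64(349), np.int64(361))
206 (np.int64(289), np.int64(301)) (np.int64(349), np.int64(361))
212 (np.int64(289), np.int64(301)) (np.int64(349), np.int64(361))
218 (np.int64(289), np.int64(301)) (np.int64(348), np.int64(360))
224 (np.int64(289), np.int64(301)) (np.int64(348), np.int64(360))
230 (np.int64(289), np.int64(301)) (np.int64(348), np.int64(360))
236 (np.int64(290), np.int64(301)) (np.int64(348), np.int64(360))
242 (np.int64(290), np.int64(301)) (np.int64(348), np.int64(360))
248 (np.int64(290), np.int64(301)) (np.int64(348), np.int64(360))
254 (np.int64(290), np.int64(301)) (np.int64(348), np.int64(359))
260 (np.int64(290), np.int64(301)) (np.int64(347), np.int64(359))
[496] [[310.71774194 392.82862903]]
[0.45132467 0.27113548 0.16052443]
```

View pics/c5.png

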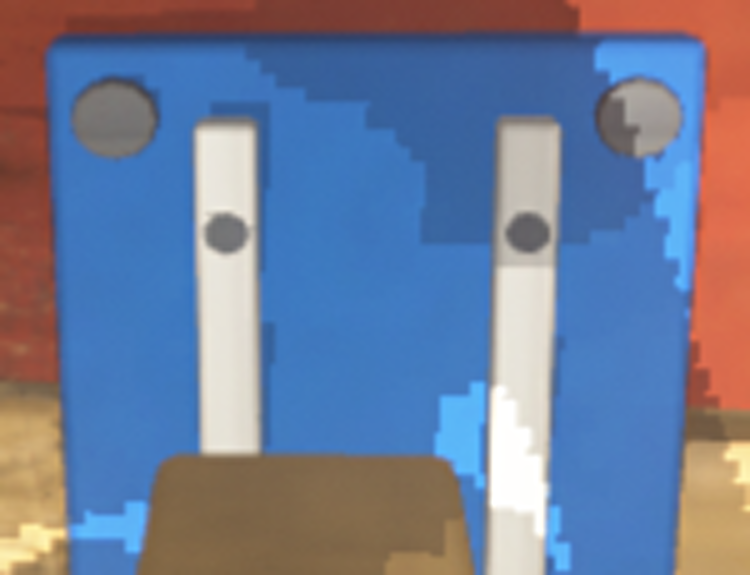

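Run:
```python
from h import *
np.set_printoptions(precision=4,suppress=True)
d=load('w5')
A=[(onplane(d,((289+302)/2-.5+.0,200),.017)+onplane(d,(355,200),.017))/2,(onplane(d,(295.7,260),.017)+onplane(d,(353,260),.017))/2]
print(A,np.arctan2(*(A[1]-A[0])[[1,0]]))
print('gap',onplane(d,(295,200),.017)-onplane(d,(355,200),.017))
e=[onplane(d,u,.017) for u in [(295,190),(354.5,190)]];print('rail ends',e,np.mean(e,0)) 
v=onplane(d,(262,173),.010);w=onplane(d,(390,173),.010);print('base',v,w,(v+w)/2)
# sides
def ln(rows): pass
yaw=.057;o=np.array([.465,.2772]);x=np.array([np.cos(yaw),np.sin(yaw)]);y=np.array([-x[1],x[0]])
for a in A: print('jig frame',(a[:2]-o)@x,(a[:2]-o)@y)
t=load('t5')['pixels'][:,:,::-1]; cv2.imwrite('pics/c6.png',cv2.resize(t[190:310,130:290],None,fx=5,fy=5,interpolation=cv2.INTER_CUBIC))
```

```text
[array([0.4209, 0.2782, 0.017 ]), array([0.4611, 0.2805, 0.017 ])] 0.05754583390933453
gap [ 0.0022 -0.0373  0.    ]
rail ends [array([0.4157, 0.2593, 0.017 ]), array([0.4135, 0.296 , 0.017 ])] [0.4146 0.2776 0.017 ]
base [0.4075 0.2379 0.01  ] [0.4029 0.3182 0.01  ] [0.4052 0.278  0.01  ]
jig frame -0.04393207485295945 0.0035375885343335474
jig frame -0.003664891527210981 0.003559567730608919
```

View pics/c6.png

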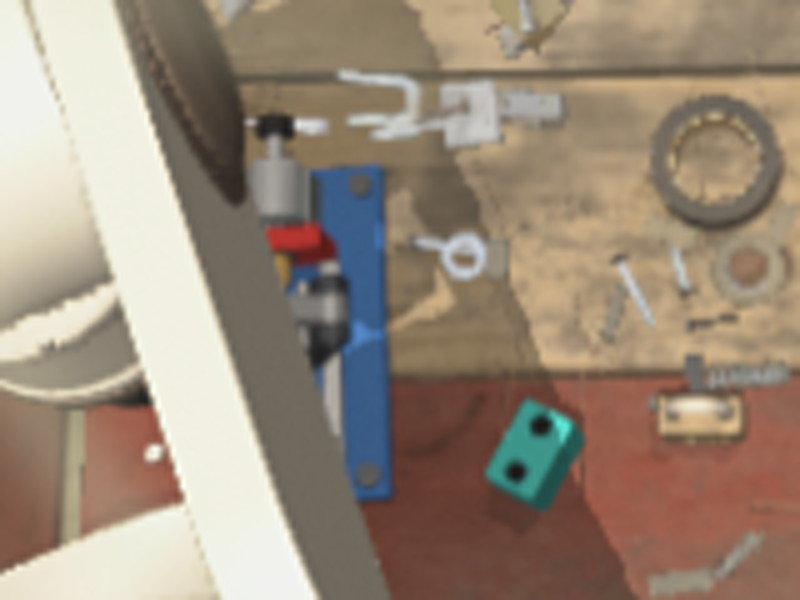

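jog_arm(commands="4 10 -5 0 0 0 0.1; 8 30 -10 0 0 0 0.1; 8.5 55 -12.5 0 0 0 0.1; 8.5 72 -12.5 0 0 0 0.1; 8.5 77 -12.5 0 0 0 0.1")

```text
time_s: 6.33
position: [0.4516, 0.2797, 0.0608]
eef_rot: [-1.567, 0.002, 1.629]
wrist_force: [0.1, 0.1, -4.8]
finger_gap: 0.0224
```

jog_arm(commands="0 0 0 0 0 0 0.1; 0 0 0 0 0 0 0.1; 0 0 0 0 0 0 0.1")

```text
time_s: 6.58
position: [0.4533, 0.2805, 0.0654]
eef_rot: [-1.572, -0.0, 1.63]
wrist_force: [0.4, 0.3, -4.0]
finger_gap: 0.0224
```

```bash
python3 go.py 0.453 0.2792 0.0345 1.6283
python3 - <<'E'
from h import *
d=snap('wrist','w6');snap('side','s6')
im=d['pixels'].astype(int)
for row in range(200,300,8):
    x=im[row]; blue=(x[:,2]>x[:,0]+60)
    wm=~blue; 
    e=np.flatnonzero(np.diff(wm.astype(int)))+1; print(row,e[(e>180)&(e<460)])
E
```

```text
t 6.58 pos [0.4533 0.2805 0.0654] rot [-1.5723e+00 -5.0000e-04  1.6296e+00] F [ 0.4  0.3 -4. ] gap 0.0224
shift [-1.3 30.9  0.4] turn [0.09 0.07 0.03]
200 [219 224 248 259 276 343 360 370 395 400]
208 [220 229 244 258 277 342 361 375 390 400]
216 [220 258 277 342 361 399]
224 [221 258 277 342 361 398]
232 [221 259 277 342 360 398]
240 [222 259 278 342 360 397]
248 [223 260 278 342 360 397]
256 [223 260 278 341 359 396]
264 [224 260 278 284 339 341 359 396]
272 [224 261 279 280 359 395]
280 [225 261 359 395]
288 [226 261 358 394]
296 [227 262 358 394]
```

View pics/w6.png

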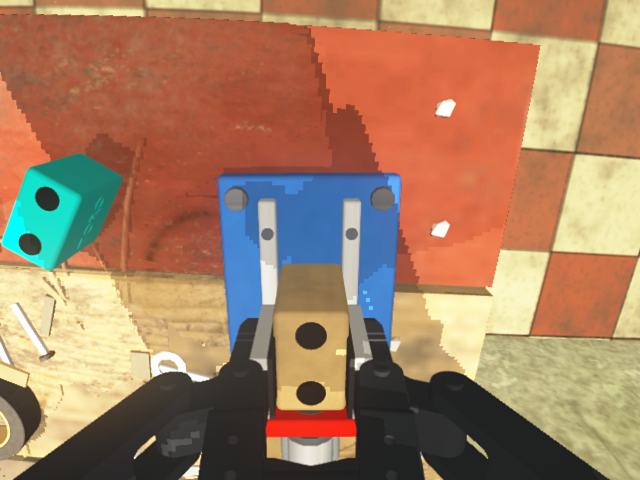

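The wrist view shows the rail midline at column 310 and the body at 311, parallel. That is within about 0.5 mm of centre, with the body behind the red plate. Lowering in stages.

jog_arm(commands="0 8 0 0 0 0 0.1; 0 16 0 0 0 0 0.1; 0 22 0 0 0 0 0.1; 0 27 0 0 0 0 0.1; 0 28 0 0 0 0 0.1")

```text
time_s: 7.1
position: [0.4521, 0.28, 0.0349]
eef_rot: [-1.569, 0.001, 1.63]
wrist_force: [-0.4, -0.1, -4.4]
finger_gap: 0.0226
```

jog_arm(commands="0 0 0 0 0 0 0.1; 0 0 0 0 0 0 0.1")

```text
time_s: 7.27
position: [0.4528, 0.2803, 0.0363]
eef_rot: [-1.571, 0.0, 1.63]
wrist_force: [1.0, 0.3, -4.0]
finger_gap: 0.0228
```

```bash
python3 go.py 0.453 0.2795 0.0335 1.6283
python3 - <<'E'
from h import *
d=snap('wrist','w7');s=snap('side','s7')
a=cv2.resize(s['pixels'][150:250,230:340,::-1],None,fx=5,fy=5,interpolation=cv2.INTER_CUBIC)
cv2.imwrite('pics/c7.png',a)
E
```

```text
t 7.27 pos [0.4528 0.2803 0.0363] rot [-1.5708e+00  1.0000e-04  1.6296e+00] F [ 1.   0.3 -4. ] gap 0.0228
shift [-0.8  2.8 -0.2] turn [-0.    0.07 -0.  ]
```

View pics/w7.png

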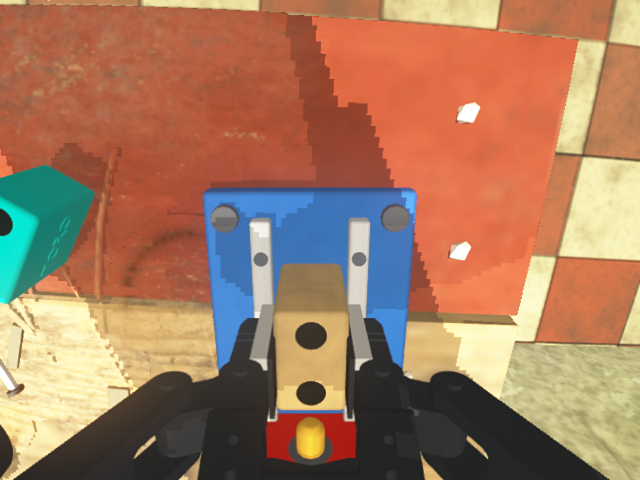

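View pics/c7.png

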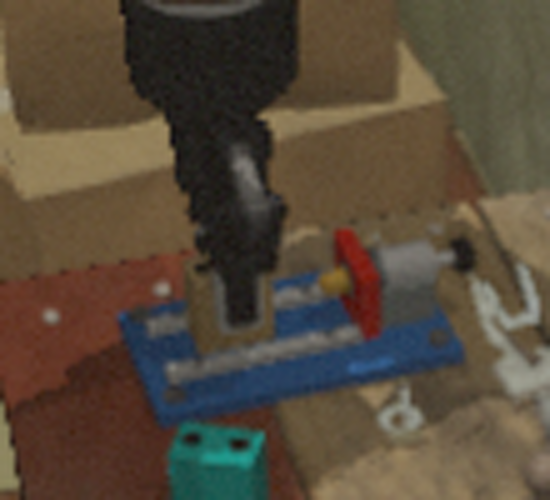

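The body is over the trough between the rails, with its rear face at columns 277–345 and the rails' inner edges at 272 and 349. The plunger nose at (311,430) is well clear. Lowering the last 3 mm.

jog_arm(commands="-0.4 1 0 0 0 0 0.1; -0.4 2 0 0 0 0 0.1; -0.4 2.5 0 0 0 0 0.1; -0.4 2.5 0 0 0 0 0.1; -0.4 2.5 0 0 0 0 0.1")

```text
time_s: 7.78
position: [0.4527, 0.2798, 0.0338]
eef_rot: [-1.571, 0.0, 1.63]
wrist_force: [0.8, 0.9, -4.0]
finger_gap: 0.0225
```

```bash
python3 go.py 0.453 0.2795 0.0335 1.6283
```

```text
t 7.78 pos [0.4527 0.2798 0.0338] rot [-1.5707e+00  1.0000e-04  1.6296e+00] F [ 0.8  0.9 -4. ] gap 0.0225
shift [-0.3  0.3 -0.3] turn [-0.01  0.08 -0.01]
```

jog_arm(commands="0 0.5 0 0 0 0 0.1; 0 0.5 0 0 0 0 0.1; 0 1 0 0 0 0 0.1; 0 1 0 0 0 0 0.1; 0 1 0 0 0 0 0.1")

```text
time_s: 8.2
position: [0.4528, 0.2799, 0.0334]
eef_rot: [-1.571, -0.0, 1.63]
wrist_force: [-4.7, -1.8, 6.4]
finger_gap: 0.0227
```

Floor contact: the force changed by 10 N upward and TCP z is 0.0334. I'll dwell there, ease up about 1 mm, then slide.

jog_arm(commands="0 0 0 0 0 0 0.1; 0 0 0 0 0 0 0.1; 0 0 0 0 0 0 0.1; 0 -1 0 0 0 0 0.1; 0 -1.5 0 0 0 0 0.1")

```text
time_s: 8.62
position: [0.4527, 0.2798, 0.0343]
eef_rot: [-1.571, 0.0, 1.63]
wrist_force: [0.6, -0.2, -4.2]
finger_gap: 0.0225
```

jog_arm(commands="0 0 -3 0 0 0 0.1; 0 0 -7 0 0 0 0.1; 0 0 -11 0 0 0 0.1; 0 0 -15 0 0 0 0.1; 0 0 -18 0 0 0 0.1")

```text
time_s: 9.03
position: [0.4713, 0.2809, 0.0342]
eef_rot: [-1.571, 0.0, 1.629]
wrist_force: [-0.2, -0.3, -4.2]
finger_gap: 0.0225
```

```bash
python3 go.py 0.4907 0.2815 0.0343 1.6283;  python3 - <<'E'
from h import *
d=snap('wrist','w8');s=snap('side','s8')
cv2.imwrite('pics/c8.png',np.hstack([cv2.resize(s['pixels'][150:250,230:340,::-1],None,fx=4,fy=4,interpolation=cv2.INTER_CUBIC),cv2.resize(d['pixels'][200:480,200:420,::-1],None,fx=1.43,fy=1.43)[:400,:350]]))
E
```

```text
t 9.03 pos [0.4713 0.2809 0.0342] rot [-1.5708e+00  1.0000e-04  1.6294e+00] F [-0.2 -0.3 -4.2] gap 0.0225
shift [ -0.5  -0.1 -19.4] turn [-0.    0.07 -0.01]
```

View pics/c8.png

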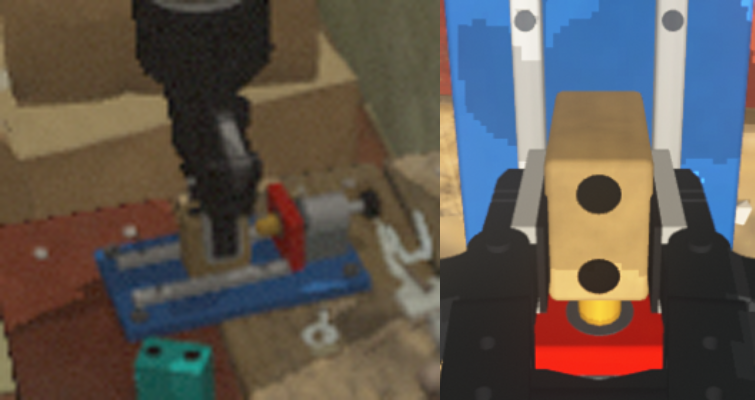

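The body is centred, and the plunger nose is a few mm ahead of it. Continuing slowly and watching the force.

jog_arm(commands="0 0 -2 0 0 0 0.1; 0 0 -4 0 0 0 0.1; 0 0 -6 0 0 0 0.1; 0 0 -8 0 0 0 0.1; 0 0 -10 0 0 0 0.1")

```text
time_s: 9.55
position: [0.4805, 0.2815, 0.0342]
eef_rot: [-1.57, 0.0, 1.63]
wrist_force: [-3.8, 0.2, -1.7]
finger_gap: 0.0226
```

jog_arm(commands="0 0 -1 0 0 0 0.1; 0 0 -2 0 0 0 0.1; 0 0 -3 0 0 0 0.1; 0 0 -4 0 0 0 0.1; 0 0 -5 0 0 0 0.1")

```text
time_s: 9.97
position: [0.4854, 0.2818, 0.0342]
eef_rot: [-1.57, 0.0, 1.63]
wrist_force: [-6.0, -0.8, -2.0]
finger_gap: 0.0225
```

```bash
python3 go.py 0.4907 0.282 0.0343 1.6283;  python3 - <<'E'
from h import *
d=snap('wrist','w9');s=snap('side','s9')
cv2.imwrite('pics/c9.png',np.hstack([cv2.resize(s['pixels'][150:250,230:340,::-1],None,fx=4,fy=4,interpolation=cv2.INTER_CUBIC),cv2.resize(d['pixels'][200:480,200:420,::-1],None,fx=1.43,fy=1.43)[:400,:350]]))
E
```

```text
t 9.97 pos [0.4854 0.2818 0.0342] rot [-1.5701e+00  2.0000e-04  1.6297e+00] F [-6.  -0.8 -2. ] gap 0.0225
shift [-0.1 -0.1 -5.3] turn [-0.04  0.08 -0.01]
```

View pics/c9.png

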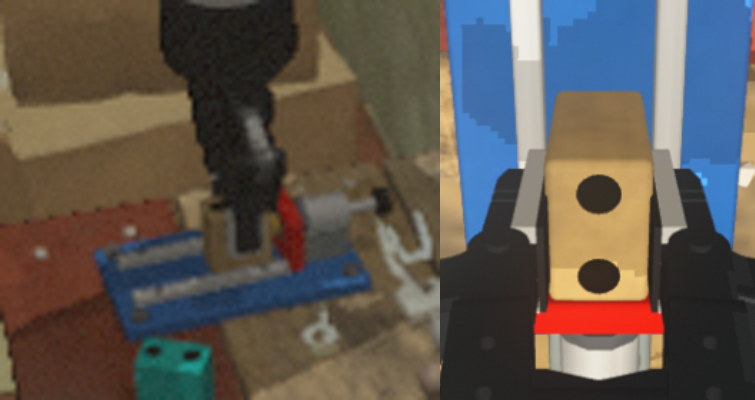

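Plunger force is about 6 N, so it is about halfway in. I'll take finer steps from here.

jog_arm(commands="0 0 -0.7 0 0 0 0.1; 0 0 -1.4 0 0 0 0.1; 0 0 -2 0 0 0 0.1; 0 0 -2.5 0 0 0 0.1; 0 0 -3 0 0 0 0.1")

```text
time_s: 10.48
position: [0.4882, 0.2819, 0.0342]
eef_rot: [-1.57, 0.0, 1.63]
wrist_force: [-6.5, -0.5, 0.5]
finger_gap: 0.0223
```

jog_arm(commands="0 0 -0.3 0 0 0 0.1; 0 0 -0.6 0 0 0 0.1; 0 0 -0.9 0 0 0 0.1; 0 0 -1.2 0 0 0 0.1; 0 0 -1.5 0 0 0 0.1")

```text
time_s: 10.9
position: [0.4896, 0.282, 0.0342]
eef_rot: [-1.57, 0.0, 1.63]
wrist_force: [-8.1, 0.5, -0.4]
finger_gap: 0.0221
```

jog_arm(commands="0 0 -0.3 0 0 0 0.1; 0 0 -0.6 0 0 0 0.1; 0 0 -0.8 0 0 0 0.1; 0 0 -1 0 0 0 0.1; 0 0 -1 0 0 0 0.1")

```text
time_s: 11.32
position: [0.4906, 0.2821, 0.0342]
eef_rot: [-1.57, 0.0, 1.63]
wrist_force: [-8.5, -0.5, -0.7]
finger_gap: 0.0224
```

jog_arm(commands="0 0 -0.2 0 0 0 0.1; 0 0 -0.4 0 0 0 0.1; 0 0 -0.6 0 0 0 0.1; 0 0 -0.8 0 0 0 0.1; 0 0 -0.8 0 0 0 0.1")

```text
time_s: 11.73
position: [0.4914, 0.2821, 0.0342]
eef_rot: [-1.569, 0.0, 1.63]
wrist_force: [-8.3, -0.7, 0.3]
finger_gap: 0.0225
```

jog_arm(commands="0 0 -0.2 0 0 0 0.1; 0 0 -0.4 0 0 0 0.1; 0 0 -0.6 0 0 0 0.1; 0 0 -0.6 0 0 0 0.1; 0 0 -0.6 0 0 0 0.1")

```text
time_s: 12.15
position: [0.4919, 0.2822, 0.0341]
eef_rot: [-1.569, 0.0, 1.63]
wrist_force: [-8.6, 0.0, 0.1]
finger_gap: 0.0226
```

jog_arm(commands="0 0 -0.2 0 0 0 0.1; 0 0 -0.4 0 0 0 0.1; 0 0 -0.6 0 0 0 0.1; 0 0 -0.6 0 0 0 0.1; 0 0 -0.6 0 0 0 0.1")

```text
time_s: 12.57
position: [0.4919, 0.2822, 0.0341]
eef_rot: [-1.568, 0.0, 1.63]
wrist_force: [-13.7, -1.1, 3.3]
finger_gap: 0.0225
```

```bash
python3 go.py 0.4907 0.282 0.0343 1.6283;  python3 - <<'E'
from h import *
d=snap('wrist','w10');s=snap('side','s10')
cv2.imwrite('pics/c10.png',np.hstack([cv2.resize(s['pixels'][180:230,270:325,::-1],None,fx=8,fy=8,interpolation=cv2.INTER_CUBIC),cv2.resize(d['pixels'][200:480,200:420,::-1],None,fx=1.43,fy=1.43)[:400,:350]]))
E
```

```text
t 12.57 pos [0.4919 0.2822 0.0341] rot [-1.5681e+00  4.0000e-04  1.6299e+00] F [-13.7  -1.1   3.3] gap 0.0225
shift [-0.1 -0.2  1.2] turn [-0.15  0.09 -0.02]
```

View pics/c10.png

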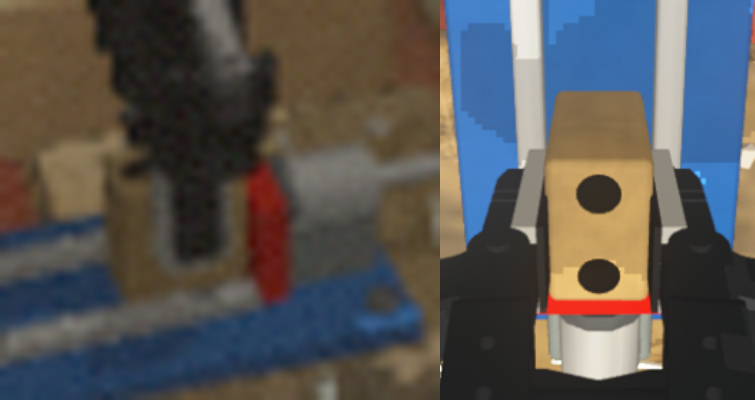

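The body's front face meets the red plate: motion stopped at x = 0.4919 and the force rose from 8.6 to 13.7 N. I'll press a little more for margin and then hold.

jog_arm(commands="0 0 -0.2 0 0 0 0.1; 0 0 -0.4 0 0 0 0.1; 0 0 -0.6 0 0 0 0.1; 0 0 -0.6 0 0 0 0.1; 0 0 -0.6 0 0 0 0.1")

```text
time_s: 13.08
position: [0.492, 0.2822, 0.0341]
eef_rot: [-1.567, 0.001, 1.63]
wrist_force: [-20.4, -1.4, 7.9]
finger_gap: 0.0222
```

jog_arm(commands="0 0 0 0 0 0 0.1; 0 0 0 0 0 0 0.1; 0 0 0 0 0 0 0.1; 0 0 0 0 0 0 0.1; 0 0 0 0 0 0 0.1")

```text
time_s: 13.5
position: [0.492, 0.2822, 0.0341]
eef_rot: [-1.567, 0.001, 1.63]
wrist_force: [-19.0, -1.8, 8.3]
finger_gap: 0.0227
```

Run:
```python
from h import *
s=r.get_state();print(s['wrist_force'],s['dq'],s['position'])
t=snap('side','s11')
cv2.imwrite('pics/c11.png',cv2.resize(t['pixels'][170:470,220:420,::-1],None,fx=2,fy=2))
print(r.job_done())
```

```text
[-19.03971062  -1.75204788   8.26521112] [ 1.67427724e-04 -1.29828934e-03 -3.40402820e-04  6.86328787e-05
  8.49783189e-05 -2.04512813e-03] [0.49198014 0.28215969 0.03410973]
the job is handed in; nothing more can be done
None
```

View pics/c11.png

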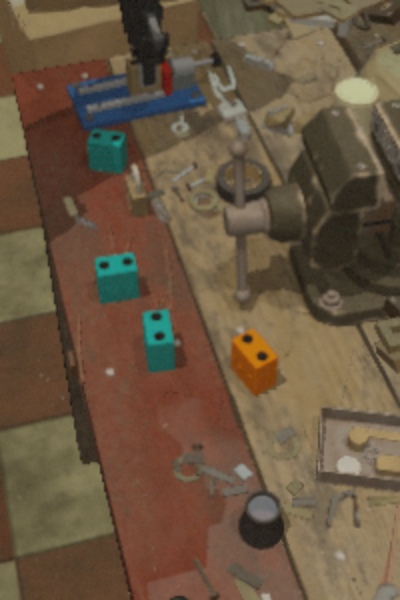

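The brass body is held against the red stop plate, and I handed the job in at about 13.5 s of the 64 s allowed. No verdict was reported.

I gripped it across the 24 mm and set it on the trough floor about 24 mm short of the plunger's nose. Then I eased it up about 1 mm and slid it in small steps until it met the stop.

**Last checks**
- **Contact:** the tool stopped moving at x = 0.492. The push then rose from the spring's 8.6 N to a steady 19 N, so about 10 N is on the stop plate.
- **Grip and rest:** the grip is set to 90 N with a 22.7 mm finger gap, and the joints are at rest.
- **Height and tilt:** the underside is about 1 mm above the trough floor and the tool's tilt is about 0.004 rad. The upward force on the gripper rose by about 12 N while pressing, so the body may be leaning slightly on the plate or floor. The tilt stayed tiny.
- **Centring:** the body was within about 0.5 mm of the trough's centre line in the wrist picture, and it looked parallel to the rails.
- **Bystanders:** in the last side picture the small padlock, loupe and tape roll look to be where they started; I did not measure their positions.

**Disagreement:** the wrist camera put things about 3 mm further along y than the top and side cameras. I trusted the wrist view, which showed body and jig in one picture, and the fit between the rails bore that out.

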